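# Find the heavier caramel ruler and hold it ready

### The arm

A 6-joint arm with a two-finger parallel gripper is mounted at the origin on a cart in front of the work surface, level with it; the furniture and walls round the work are solid. World frame = base frame: x ahead of the robot, y to its left, z up, the work surface at z = 0. Lengths are in m, angles in rad, forces in N, time in s.
With the tool pointing down it reaches from about 0.275 to 0.85 m from the base axis. Payload 19 kg.
Tool frame: the origin (TCP) lies between the finger pads; the fingertips stand arm.nose_length ahead of it and the grasp point (between the pads) lies 11 mm behind it (arm.nose_length is the distance from the TCP to the fingertips, in m); z points along the fingers, y is the line along which they close (so a half turn about z gives the same grasp; the last joint's range is limited). The gripper opens to 85 mm and grips with 20 to 120 N. Pads are 22 mm wide; open, the fingers measure 114 mm over their backs; the gripper's body (76 mm by 85 mm) begins 54 mm behind the grasp point. The pads swing forward as they close: fully open they stand 13 mm farther back than shut.
Start: joints at [1.048, 0.15, 1.437, -0, 1.554, -0.134], TCP at [0.218, 0.532, 0.239] pointing down, gripper open.
Joint ranges: [-2.8, 2.8], [-0.68, 2.1], [0.12, 2.68], [-1.39, 4.53], [0.16, 2.79], [-2.81, 2.81]. Speed limits (rad/s): [1.89, 1.89, 2.22, 3.01, 3.01, 3.01].

### API

Orientations are given as a unit quaternion [w, x, y, z].
In Python, from cell import arm gives the robot as it stands.
- The arm moves only by the tool jog_arm, never from a script. Its argument "steps" is text: rows parted by semicolons, each of 5 numbers parted by spaces: the shift along the tool's x, y, z in cm, then the turn about the tool's z in degrees, then the opening, from 0 (shut) to 1 (fully open). In form: x y z turn grip; .... A call has exactly 5 rows; each row shifts and turns the commanded pose from where the row before left it, along the tool's axes as they then stand; what a row does not reach is not made up. A row lasts 1/10 s, in which the tool goes at most 50 mm and 8.59 degrees, less where a joint would pass 70% of its speed; a pose out of reach is approached as far as the arm can. A call with a gripper value outside its range is refused whole. The fingers move at their own pace and stop on an object; the grip force is fixed at half the most. Time passes only in rows, so rows that do not move let the fingers close, or fill a call up. It gives the time, the measured TCP pose, the force and the opening at its end, in the units of the state.
- arm.get_obs(): the state, without advancing time (a new reading comes with each control period).
- arm.camera(name): name is "scene" or "top" or "wrist"; returns the picture (480x640x3 uint8, red, green, blue); there is no depth.
- arm.calibration(name): a dict with "fx", "fy", "cx", "cy" (pixels), "cam_to_world" (4x4, takes a point from camera to world coordinates); the wrist camera has in their place "mount" (4x4, takes a point from camera to tool coordinates, whose origin is the TCP and whose axes are the flange's). Camera axes: x right, y down, z forward; pixel columns grow to the right and rows downward; lengths in m; the calibration is good to about 2 mm. A picture is of the moment at which its call begins: read the wrist's pose just before it. calibration takes no time and is no camera call.
- arm.job_done(): hands the job in, once; it reports no verdict.
The state is a dict: "clock": time; "joint_pos": joint angles; "joint_velocities": joint speeds; "effort": joint torques, N m; "tool_pos": TCP position; "tool_rot": TCP orientation; "wrist_force": force on the tool from outside, world axes, zero at the start; "torque": the same for the moment, N m; "opening": opening from 0.0 (shut) to 1.0 (fully open).
Only numpy, scipy, OpenCV 4.12 (cv2) and the standard library are available. Lean on these libraries where they do the work, as an engineer would, in place of code of your own. Each camera call takes 0.05 s, during which the arm holds its last target. There are 200 camera calls.

### The job

The two caramel rulers look alike, but one is solid and the other hollow. Lift each one clear of the table in turn, one at a time, to feel which is heavier; lay the lighter one gently back about where it lay, and finish with the heavier one still held in the gripper, level and still, about 15 cm above the middle of the green rest pad and lined up with the pad's long side. Do not drop the rulers, and leave the bottle, the cup and the chocolate pieces alone.

Things in the scene. Friction and masses are not known exactly. Their poses are not given: they have to be found in the camera images.
- bar_1: one of two identical-looking silvery caramel rulers, a straight square aluminium-looking bar 310 mm long, 13 mm wide and 13 mm high, lying flat on the table. Origin: centre of its underside; its y axis runs along its length, z up. It balances at its middle; grasp it there across its 13 mm width from above. Which of the two is heavier changes from start to start and cannot be seen: one weighs at least 0.18 kg more than the other, and neither more than 0.55 kg
- bar_2: the other of the two identical-looking caramel rulers, same size, origin and axes as bar_1; it may be the heavier or the lighter one
- rest_pad: flat dark green silicone rest pad with low cross ribs, 200 mm long, 90 mm wide, 6 mm high with its ribs, fixed to the table. Origin: centre of its underside, at table height; its x axis runs along its long side
- cream_bottle: bystander, not to be moved: cream squeeze bottle with green nozzle, 50 mm across, 162 mm high, loose on the table beyond the rulers. Origin: centre of its underside
- crumb_cup: bystander, not to be moved: small steel cup with brittle crumbs, 72 mm across, 36 mm high, loose. Origin: centre of its underside
- bark_a: bystander, not to be moved: dark piece of chocolate bark about 51x44x12 mm, loose. Origin: centre of its underside
- bark_b: bystander, not to be moved: lighter brown piece of chocolate bark about 48x46x12 mm, loose. Origin: centre of its underside

How it is judged:
On the way, in this order (a step that is already met when the one before it is completed fails the run):
1. the lighter ruler has been lifted clear of the table (by more than 30 mm) in the gripper, while the heavier one lies on the table (it presses on it with over 2.8 N) (((height (world z) of bar_2 above 0.03 m and contact force between the fingers and bar_2 above 1 N and contact force between bar_1 and marble_table_left_c0 above 2.8 N and height (world z) of bar_1 below 0.01 m) or (height (world z) of bar_1 above 0.03 m and contact force between the fingers and bar_1 above 1 N and contact force between bar_2 and marble_table_left_c0 above 2.8 N and height (world z) of bar_2 below 0.01 m))), for 0.3 s.
2. the lighter ruler (it presses on the table with under 2.8 N) has been laid back on the table and let go, its middle within 50 mm of where it lay (((height (world z) of bar_2 below 0.006 m and contact force between each of the arm, the fingers and bar_2 below 0.1 N and distance of bar_2 from where it was at the start of the episode below 0.05 m and linear speed of bar_2 below 0.02 m/s and contact force between bar_2 and marble_table_left_c0 between 0.7 and 2.8 N and height (world z) of bar_1 below 0.01 m) or (height (world z) of bar_1 below 0.006 m and contact force between each of the arm, the fingers and bar_1 below 0.1 N and distance of bar_1 from where it was at the start of the episode below 0.05 m and linear speed of bar_1 below 0.02 m/s and contact force between bar_1 and marble_table_left_c0 between 0.7 and 2.8 N and height (world z) of bar_2 below 0.01 m))), for 0.2 s.
3. the heavier ruler has been lifted clear of the table (by more than 30 mm) in the gripper, while the lighter one lies on the table (((height (world z) of bar_1 above 0.03 m and contact force between the fingers and bar_1 above 1 N and contact force between bar_2 and marble_table_left_c0 between 0.7 and 2.8 N and height (world z) of bar_2 below 0.01 m) or (height (world z) of bar_2 above 0.03 m and contact force between the fingers and bar_2 above 1 N and contact force between bar_1 and marble_table_left_c0 between 0.7 and 2.8 N and height (world z) of bar_1 below 0.01 m))), for 0.3 s.
At the end, for the whole second after the job is handed in: heavier ruler held in the air, underside 100-200 mm above the table, middle within 30 mm of the pad's centre in plan, within 0.2 rad of the pad's long side and 0.15 rad of level, at rest; lighter ruler flat on the table, untouched, at rest, within 50 mm of its start (((contact force between the fingers and bar_1 above 1 N and z of bar_1 in the frame of rest_pad between 0.1 and 0.2 m and horizontal distance between bar_1 and rest_pad below 0.03 m and angle between the y axis of bar_1 and the x axis of rest_pad, either way round below 0.2 rad and angle between bar_1's own y axis and vertical between 1.42 and 1.72 rad and linear speed of each of bar_1, bar_2 below 0.02 m/s and angular speed of bar_1 below 0.15 rad/s and height (world z) of bar_2 below 0.006 m and contact force between each of the arm, the fingers and bar_2 below 0.1 N and distance of bar_2 from where it was at the start of the episode below 0.05 m and contact force between bar_2 and marble_table_left_c0 between 0.7 and 2.8 N) or (contact force between the fingers and bar_2 above 1 N and z of bar_2 in the frame of rest_pad between 0.1 and 0.2 m and horizontal distance between bar_2 and rest_pad below 0.03 m and angle between the y axis of bar_2 and the x axis of rest_pad, either way round below 0.2 rad and angle between bar_2's own y axis and vertical between 1.42 and 1.72 rad and linear speed of each of bar_2, bar_1 below 0.02 m/s and angular speed of bar_2 below 0.15 rad/s and height (world z) of bar_1 below 0.006 m and contact force between each of the arm, the fingers and bar_1 below 0.1 N and distance of bar_1 from where it was at the start of the episode below 0.05 m and contact force between bar_1 and marble_table_left_c0 between 0.7 and 2.8 N))); the arm keeps its last pose, push and grip.
It fails at once if a ruler is dropped or let go more than 20 mm above the table ((height (world z) of bar_1 above 0.02 m and contact force between each of the fingers, the arm and bar_1 below 0.05 N) or (height (world z) of bar_2 above 0.02 m and contact force between each of the fingers, the arm and bar_2 below 0.05 N)).
It fails at once if the bottle, the cup or a piece of chocolate is moved by more than 15 mm (distance of any of cream_bottle, crumb_cup, bark_a, bark_b from where it was at the start of the episode above 0.015 m).
It also fails if it takes over 72 s, if anything falls off the work surface, if the arm or the gripper's body presses on something with over 40 N, if the wrist force passes 120 N, or if a joint passes its speed limit or range.

## Working session

There is one attempt and no reset: what is moved stays moved. The work goes in short steps, Python scripts to look and compute and a tool call to move; the robot and the scene stay as the last step left them, time stands still between calls to the robot, and variables do not carry over. Pictures are saved under pics/ and viewed, on a budget of 10 in all, crops included, one or two more only if the job needs it, and the job is handed in when it is done.

Besides the shell and the picture viewer there is one more tool, called after "Call:" as name(argument=value, ...) on one line, values as JSON. jog_arm: Moves the arm, as the interface text tells. Its arguments: {"type":"object","properties":{"steps":{"type":"string"}},"required":["steps"]}

```bash
mkdir -p pics; ls
python3 - <<'E'
from cell import arm
import cv2,numpy as np
o=arm.get_obs();print(o,arm.nose_length)
for n in ("top","scene"):
    im=arm.camera(n);cv2.imwrite(f"pics/{n}0.png",im[:,:,::-1]);c=arm.calibration(n);print(n,c)
print(arm.calibration("wrist"))
E
```

```text
pics
{'clock': 0.0, 'joint_pos': array([ 1.04802499e+00,  1.51004786e-01,  1.43801860e+00, -8.66525512e-06,
        1.55378630e+00, -1.34001854e-01]), 'joint_velocities': array([ 2.65081481e-05, -9.42206827e-04, -1.39016762e-03, -9.40600540e-04,
        7.63562936e-04,  9.01883443e-04]), 'effort': array([-3.24271496e-03, -7.13044095e+01, -5.70853794e+01, -3.93798837e-04,
        8.95837380e-03, -4.34519484e-05]), 'tool_pos': array([0.21786071, 0.53188296, 0.23867094]), 'tool_rot': array([-1.92155575e-04,  1.93162791e-01,  9.81166533e-01, -5.77395664e-04]), 'wrist_force': array([ 0.81486891, -0.62919274,  0.25612266]), 'torque': array([-0.00147342,  0.02770425,  0.03808993]), 'opening': 0.9973395887159792} 0.008
top {'fx': 501.11913375153114, 'fy': 501.11913375153114, 'cx': 317.57400994411046, 'cy': 235.30307299175556, 'cam_to_world': array([[-0.02689651, -0.98538601,  0.16819928,  0.45498159],
       [-0.99959487,  0.02807897,  0.00465527,  0.00609405],
       [-0.0093101 , -0.16800592, -0.98574202,  0.97141723],
       [ 0.        ,  0.        ,  0.        ,  1.        ]])}
scene {'fx': 484.95808504001974, 'fy': 484.95808504001974, 'cx': 322.1928669232781, 'cy': 237.4635382395542, 'cam_to_world': array([[ 0.85774976, -0.20047506,  0.47336571,  0.16632535],
       [-0.51359601, -0.37362385,  0.77241462, -0.71293865],
       [ 0.02201085, -0.9056572 , -0.42343896,  0.43666646],
       [ 0.        ,  0.        ,  0.        ,  1.        ]])}
{'fx': 357.6954822365343, 'fy': 357.6954822365343, 'cx': 318.5236923202241, 'cy': 235.3396889601453, 'mount': array([[ 2.01898166e-04, -9.45400226e-01, -3.25911603e-01,
         8.45461111e-02],
       [ 9.99999765e-01, -2.27763373e-05,  6.85556670e-04,
         2.89273691e-04],
       [-6.55548503e-04, -3.25911664e-01,  9.45399999e-01,
        -1.34345143e-01],
       [ 0.00000000e+00,  0.00000000e+00,  0.00000000e+00,
         1.00000000e+00]])}
```

View pics/top0.png

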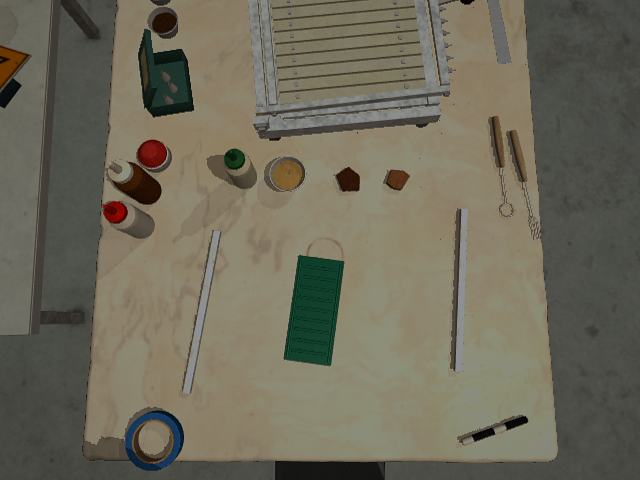

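View pics/scene0.png

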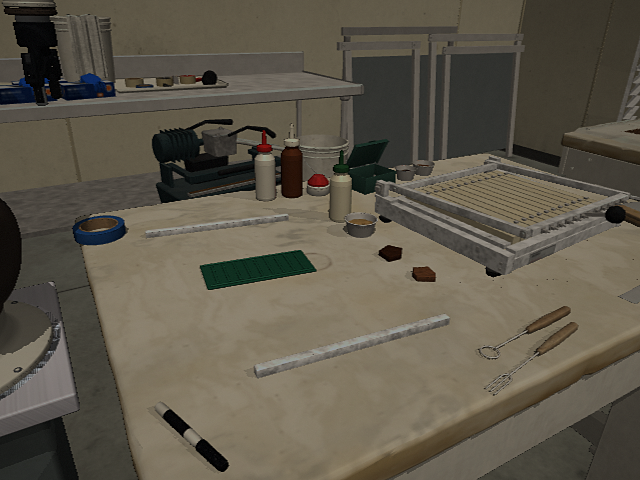

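The top view shows the left ruler from (217,231) to (186,393), the right ruler from (462,209) to (457,371) and the pad centred near (314,310). The scene view agrees, and the bottle, cup and chocolate lie beyond the rulers.

```bash
cat > h.py <<'E'
import numpy as np,cv2
from cell import arm
from scipy.spatial.transform import Rotation as R
def ray(c,T,uv,z):
    d=T[:3,:3]@np.array([(uv[0]-c["cx"])/c["fx"],(uv[1]-c["cy"])/c["fy"],1]);o=T[:3,3]
    return o+d*(z-o[2])/d[2]
def toolT(o):
    T=np.eye(4);q=o["tool_rot"];T[:3,:3]=R.from_quat([*q[1:],q[0]]).as_matrix();T[:3,3]=o["tool_pos"];return T
def wristT(o): return toolT(o)@arm.calibration("wrist")["mount"]
def axis(c,T,cnt,z):
    P=np.array([ray(c,T,p,z)[:2] for p in cnt.reshape(-1,2)],np.float32)
    (x,y),(w,h),a=cv2.minAreaRect(P)
    b=cv2.boxPoints(((x,y),(w,h),a));e=[b[1]-b[0],b[2]-b[1]];e=max(e,key=np.linalg.norm)
    return np.array([x,y]),np.degrees(np.arctan2(e[1],e[0]))%180,(w,h)
def togo(o,xy,ang):
    """shift in tool axes (cm) and turn (deg) to put the tool over xy with its x axis along ang"""
    T=toolT(o);d=T[:3,:3].T@np.array([*(xy-o["tool_pos"][:2]),0])*100
    cur=np.degrees(np.arctan2(T[1,0],T[0,0]));t=-((ang-cur+90)%180-90)
    return d.round(2),"turn about tool z",round(t,1),"tool x at",round(cur,1)
E
python3 - <<'E'
from h import *
im=cv2.imread("pics/top0.png");c=arm.calibration("top");T=c["cam_to_world"]
hsv=cv2.cvtColor(im,cv2.COLOR_BGR2HSV);o=arm.get_obs()
def big(m,roi):
    k=np.zeros_like(m);x0,y0,x1,y1=roi;k[y0:y1,x0:x1]=m[y0:y1,x0:x1]
    return max(cv2.findContours(k,cv2.RETR_EXTERNAL,cv2.CHAIN_APPROX_NONE)[0],key=cv2.contourArea)
sil=cv2.inRange(hsv,(0,0,120),(180,40,255));gr=cv2.inRange(hsv,(65,90,30),(90,255,255))
for n,m,roi,z in (("L",sil,(170,215,235,405),.013),("R",sil,(440,195,480,385),.013),("pad",gr,(270,235,360,380),.006)):
    p,a,w=axis(c,T,big(m,roi),z);print(n,p,a,w,togo(o,p,a))
E
```

```text
L [0.48242074 0.23453125] 169.71388 (0.012644525617361069, 0.3095514476299286) (array([-3.575e+01, -1.749e+01,  1.000e-02]), 'turn about tool z', np.float64(-12.0), 'tool x at', np.float64(157.7))
R [ 0.50507575 -0.27086765] 175.36972 (0.04422207921743393, 0.31523972749710083) (array([-5.701e+01, -6.340e+01,  6.000e-02]), 'turn about tool z', np.float64(-17.6), 'tool x at', np.float64(157.7))
pad [0.47757992 0.02103098] 170.60777 (0.08844603598117828, 0.19717192649841309) (array([-4.340e+01, -3.743e+01,  3.000e-02]), 'turn about tool z', np.float64(-12.9), 'tool x at', np.float64(157.7))
```

Call:
jog_arm(steps="-4.4 -2.2 0 0 1; -4.4 -2.2 0 0 1; -4.4 -2.2 0 0 1; -4.4 -2.2 0 0 1; -4.4 -2.2 0 0 1")

```text
clock: 0.6
tool_pos: [0.3806, 0.3452, 0.2391]
tool_rot: [-0.0, 0.193, 0.981, -0.0]
wrist_force: [0.2, 1.2, -0.3]
opening: 0.999
```

Call:
jog_arm(steps="-4.4 -2.2 0 0 1; -4.4 -2.2 0 0 1; -4.4 -2.1 0 0 1; 0 0 3 -6 1; 0 0 3 -6 1")

```text
clock: 1.1
tool_pos: [0.4784, 0.2353, 0.1785]
tool_rot: [0.0, 0.089, 0.996, 0.0]
wrist_force: [-0.2, 0.1, 0.0]
opening: 1.003
```

```bash
cat > look.py <<'E'
import sys
from h import *
def ruler(name):
    o=arm.get_obs();im=arm.camera("wrist");cv2.imwrite(name,im[:,:,::-1]);c=arm.calibration("wrist")
    hsv=cv2.cvtColor(im,cv2.COLOR_RGB2HSV);m=cv2.inRange(hsv,(0,0,120),(180,40,255))
    best=[]
    for k in cv2.findContours(m,cv2.RETR_EXTERNAL,cv2.CHAIN_APPROX_NONE)[0]:
        if cv2.contourArea(k)<300: continue
        p,a,w=axis(c,wristT(o),k,.013);b=cv2.boundingRect(k)
        print("cand",p.round(4),a.round(1),np.round(w,3),b,togo(o,p,a))
    print(o["clock"],o["tool_pos"].round(4),o["wrist_force"].round(2),o["opening"])
if __name__=="__main__": ruler(sys.argv[1])
E
python3 look.py pics/w1.png
```

```text
cand [0.6809 0.2746] 143.7 [0.042 0.052] (363, 368, 52, 44) (array([-1.923e+01,  7.450e+00,  1.000e-02]), 'turn about tool z', np.float64(26.1), 'tool x at', np.float64(169.8))
cand [ 0.5979 -0.0842] 179.1 [0.034 0.069] (9, 350, 36, 57) (array([-17.42, -29.33,   0.  ]), 'turn about tool z', np.float64(-9.3), 'tool x at', np.float64(169.8))
cand [0.4941 0.264 ] 101.3 [0.019 0.023] (340, 213, 26, 23) (array([-1.04,  3.1 ,  0.  ]), 'turn about tool z', np.float64(68.5), 'tool x at', np.float64(169.8))
cand [0.4291 0.2752] 170.9 [0.026 0.064] (339, 108, 33, 81) (array([ 5.55,  3.05, -0.  ]), 'turn about tool z', np.float64(-1.1), 'tool x at', np.float64(169.8))
cand [0.5857 0.4914] 6.1 [0.346 0.05 ] (589, 76, 51, 342) (array([-6.02e+00,  2.71e+01,  1.00e-02]), 'turn about tool z', np.float64(-16.3), 'tool x at', np.float64(169.8))
cand [0.4509 0.0873] 169.5 [0.321 0.321] (0, 0, 332, 368) (array([  0.08, -15.05,  -0.  ]), 'turn about tool z', np.float64(0.3), 'tool x at', np.float64(169.8))
1.1 [0.4784 0.2353 0.1785] [-0.2   0.08  0.04] 1.0028125355253321
```

View pics/w1.png

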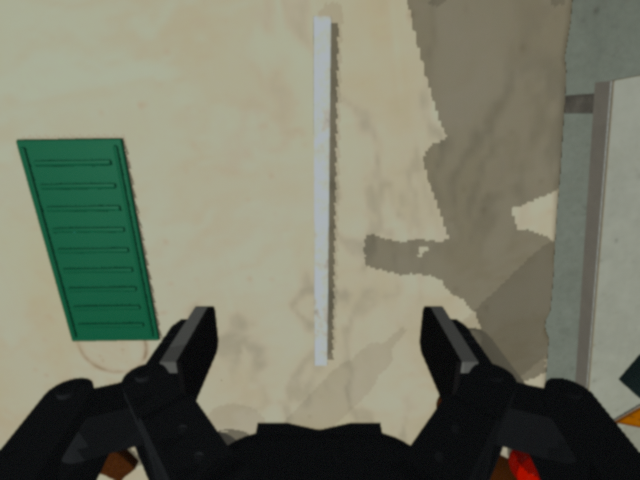

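The ruler runs down the middle of the picture from (323,16) to (321,366), between the open fingers. The pad is on the left.

Run:
```python
from h import *
o=arm.get_obs();c=arm.calibration("wrist");im=cv2.imread("pics/w1.png").astype(int)
m=((im[...,0]>=im[...,2]-4)&(im[...,0]>130)).astype(np.uint8);m[:,:300]=0;m[:,345:]=0;m[400:]=0
k=max(cv2.findContours(m,cv2.RETR_EXTERNAL,cv2.CHAIN_APPROX_NONE)[0],key=cv2.contourArea)
p,a,w=axis(c,wristT(o),k,.013);print(p,a,w,cv2.boundingRect(k),togo(o,p,a))
```

```text
[0.3749114  0.25530723] 170.0374 (0.011935533955693245, 0.09511144459247589) (314, 16, 17, 136) (array([10.32,  0.26,  0.06]), 'turn about tool z', np.float64(0.2), 'tool x at', np.float64(170.3))
```

Call:
jog_arm(steps="-0.4 0.25 4 0 0.6; 0 0 4 0 0.6; 0 0 4 0 0.6; 0 0 3.5 0 0.6; 0 0 1.2 0 0.6")

```text
clock: 1.65
tool_pos: [0.4801, 0.2381, 0.0096]
tool_rot: [-0.002, 0.09, 0.996, -0.001]
wrist_force: [0.1, -0.7, 1.2]
opening: 0.6
```

Call:
jog_arm(steps="0 0 0 0 0; 0 0 0 0 0; 0 0 0 0 0; 0 0 0 0 0; 0 0 0 0 0")

```text
clock: 2.15
tool_pos: [0.4828, 0.2388, 0.0145]
tool_rot: [0.001, 0.09, 0.996, 0.001]
wrist_force: [-1.1, 0.2, 6.5]
opening: 0.122
```

Call:
jog_arm(steps="0 0 0 0 0; 0 0 -1 0 0; 0 0 -2 0 0; 0 0 -2 0 0; 0 0 -1.5 0 0")

```text
clock: 2.65
tool_pos: [0.4823, 0.2386, 0.0802]
tool_rot: [0.001, 0.09, 0.996, 0.0]
wrist_force: [0.8, 0.9, -1.5]
opening: 0.128
```

Call:
jog_arm(steps="0 0 0 0 0; 0 0 0 0 0; 0 0 0 0 0; 0 0 0 0 0; 0 0 0 0 0")

```text
clock: 3.15
tool_pos: [0.4815, 0.2383, 0.0767]
tool_rot: [-0.0, 0.09, 0.996, -0.0]
wrist_force: [0.1, -0.1, -1.6]
opening: 0.125
```

Run:
```python
from h import *
f=[]
for i in range(4):
    im=arm.camera("scene");f.append(arm.get_obs()["wrist_force"])
print(np.round(f,2),arm.get_obs()["torque"]);cv2.imwrite("pics/s2.png",im[:,:,::-1])
```

```text
[[ 0.29  0.04 -2.04]
 [ 0.55  0.27 -1.22]
 [ 0.09  0.44 -1.15]
 [-0.07 -0.5  -1.81]] [ 0.0017982  -0.00547354  0.01589015]
```

View pics/s2.png

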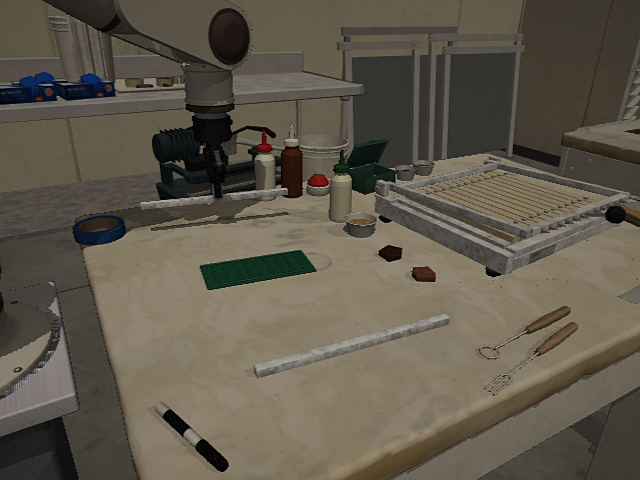

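The ruler is held level in the gripper and its shadow lies clear below it. The mean force is −1.6 N (about 0.16 kg), so this is the lighter ruler, and I'll lay it back.

Call:
jog_arm(steps="0 0 2 0 0; 0 0 2 0 0; 0 0 1.2 0 0; 0 0 0.5 0 0; 0 0 0 0 0")

```text
clock: 3.85
tool_pos: [0.4816, 0.2384, 0.02]
tool_rot: [-0.0, 0.09, 0.996, -0.0]
wrist_force: [-0.3, 0.7, -2.1]
opening: 0.129
```

Call:
jog_arm(steps="0 0 0.2 0 0; 0 0 0.2 0 0; 0 0 0.1 0 0; 0 0 0 0 0; 0 0 0 0 0")

```text
clock: 4.35
tool_pos: [0.4818, 0.2384, 0.0154]
tool_rot: [0.0, 0.09, 0.996, -0.0]
wrist_force: [-0.3, -0.2, -1.2]
opening: 0.127
```

Call:
jog_arm(steps="0 0 0.1 0 0; 0 0 0.1 0 0; 0 0 0 0 0; 0 0 0 0 0; 0 0 0 0 0")

```text
clock: 4.85
tool_pos: [0.4819, 0.2385, 0.0144]
tool_rot: [0.0, 0.09, 0.996, 0.0]
wrist_force: [-7.9, -2.1, 19.6]
opening: 0.126
```

Call:
jog_arm(steps="0 0 -0.1 0 0; 0 0 0 0 0.5; 0 0 0 0 0.5; 0 0 0 0 0.5; 0 0 0 0 0.5")

```text
clock: 5.35
tool_pos: [0.4817, 0.2384, 0.0142]
tool_rot: [-0.0, 0.09, 0.996, -0.0]
wrist_force: [0.3, -0.2, -0.1]
opening: 0.499
```

Call:
jog_arm(steps="0 0 0 0 0.5; 0 0 -3 0 0.6; 0 0 -4 0 0.6; 0 0 -4 0 0.8; 0 0 -4 0 1")

```text
clock: 5.85
tool_pos: [0.4815, 0.2383, 0.1659]
tool_rot: [-0.0, 0.09, 0.996, -0.0]
wrist_force: [0.4, -0.5, -0.4]
opening: 0.912
```

Run:
```python
from h import *
o=arm.get_obs();im=arm.camera("top");cv2.imwrite("pics/t2.png",im[:,:,::-1]);c=arm.calibration("top")
a,b=[ray(c,c["cam_to_world"],p,.013)[:2] for p in ((462,209),(457.5,371))]
d=b-a;print(o["tool_pos"],a,b,togo(o,(a+b)/2,np.degrees(np.arctan2(d[1],d[0]))))
```

```text
[0.48146634 0.23832495 0.16590472] [ 0.66256133 -0.27265185] [ 0.35658319 -0.241294  ] (array([-1.160e+01, -4.823e+01,  1.000e-02]), 'turn about tool z', np.float64(-4.4), 'tool x at', np.float64(169.7))
```

View pics/t2.png

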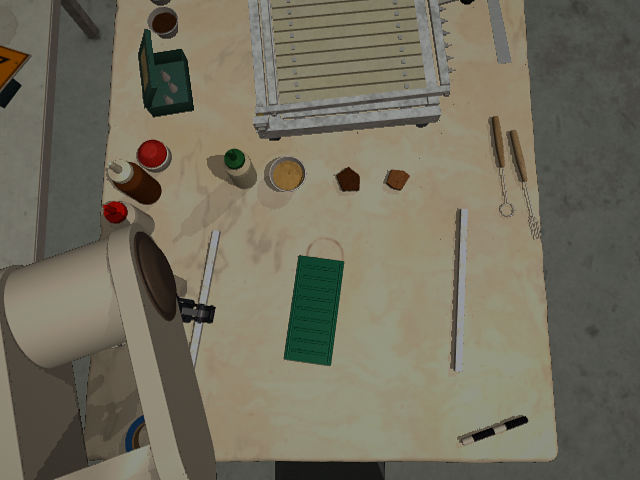

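The left ruler is back where it lay, ending at (217,231) as before. The right ruler runs (462,209)-(457,371).

Call:
jog_arm(steps="-1.16 -4.8 0 0 1; -1.16 -4.8 0 0 1; -1.16 -4.8 0 0 1; -1.16 -4.8 0 0 1; -1.16 -4.8 0 0 1")

```text
clock: 6.4
tool_pos: [0.4957, -0.0099, 0.1643]
tool_rot: [0.0, 0.089, 0.996, -0.0]
wrist_force: [1.6, 0.5, 0.6]
opening: 1.003
```

Call:
jog_arm(steps="-1.16 -4.8 0 0 1; -1.16 -4.8 0 0 1; -1.16 -4.8 0 0 1; -1.16 -4.8 0 0 1; -1.16 -4.8 0 -4.4 1")

```text
clock: 6.9
tool_pos: [0.5099, -0.2567, 0.1642]
tool_rot: [0.0, 0.051, 0.999, -0.0]
wrist_force: [1.7, 0.1, 0.5]
opening: 1.001
```

Call:
jog_arm(steps="0 0 0 0 1; 0 0 0 0 1; 0 0 0 0 1; 0 0 0 0 1; 0 0 0 0 1")

```text
clock: 7.4
tool_pos: [0.5104, -0.2536, 0.1646]
tool_rot: [0.0, 0.051, 0.999, -0.0]
wrist_force: [-0.1, 0.2, -0.0]
opening: 1.0
```

Run:
```python
from h import *
o=arm.get_obs();im=arm.camera("wrist");cv2.imwrite("pics/w3.png",im[:,:,::-1]);print(o["clock"],o["tool_pos"],o["wrist_force"],togo(o,o["tool_pos"][:2],174.1))
```

```text
7.4 [ 0.51044683 -0.25357617  0.16455872] [-0.09384254  0.19856072 -0.0337916 ] (array([0., 0., 0.]), 'turn about tool z', np.float64(0.1), 'tool x at', np.float64(174.2))
```

View pics/w3.png

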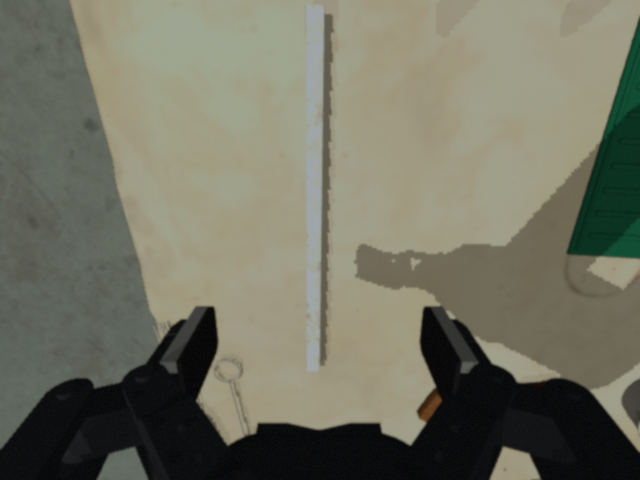

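The ruler runs from (315,5) to (313,371), centred between the fingers.

Run:
```python
from h import *
o=arm.get_obs();c=arm.calibration("wrist");T=wristT(o)
a,b=[ray(c,T,p,.013)[:2] for p in ((315.5,5),(312.5,371))]
d=b-a;print(a,b,np.linalg.norm(d),togo(o,(a+b)/2,np.degrees(np.arctan2(d[1],d[0]))))
```

```text
[ 0.35671724 -0.23962486] [ 0.66292869 -0.27452146] 0.30819348953859765 (array([ 0.03, -0.34,  0.  ]), 'turn about tool z', np.float64(0.7), 'tool x at', np.float64(174.2))
```

Call:
jog_arm(steps="0 -0.35 4 0.7 0.6; 0 0 4 0 0.6; 0 0 4 0 0.6; 0 0 2.7 0 0.6; 0 0 0.4 0 0.6")

```text
clock: 7.95
tool_pos: [0.5085, -0.2567, 0.0103]
tool_rot: [-0.002, 0.057, 0.998, 0.001]
wrist_force: [-0.3, -0.1, 0.9]
opening: 0.601
```

Call:
jog_arm(steps="0 0 0 0 0; 0 0 0 0 0; 0 0 0 0 0; 0 0 0 0 0; 0 0 0 0 0")

```text
clock: 8.45
tool_pos: [0.5108, -0.2585, 0.0154]
tool_rot: [0.001, 0.057, 0.998, -0.001]
wrist_force: [-0.8, 1.2, 6.8]
opening: 0.129
```

Call:
jog_arm(steps="0 0 0 0 0; 0 0 -1 0 0; 0 0 -2 0 0; 0 0 -2 0 0; 0 0 -2 0 0")

```text
clock: 8.95
tool_pos: [0.5099, -0.2581, 0.0853]
tool_rot: [0.0, 0.057, 0.998, -0.0]
wrist_force: [0.4, -0.1, -4.3]
opening: 0.125
```

Call:
jog_arm(steps="0 0 -2 0 0; 0 0 -2 0 0; 0 0 -2 0 0; 0 0 -1 0 0; 0 0 0 0 0")

```text
clock: 9.45
tool_pos: [0.5103, -0.2583, 0.1552]
tool_rot: [0.001, 0.057, 0.998, -0.001]
wrist_force: [0.6, 0.8, -4.2]
opening: 0.123
```

Call:
jog_arm(steps="0 0 0 0 0; 0 0 0 0 0; 0 0 0 0 0; 0 0 0 0 0; 0 0 0 0 0")

```text
clock: 9.95
tool_pos: [0.5098, -0.258, 0.153]
tool_rot: [-0.0, 0.057, 0.998, 0.0]
wrist_force: [1.2, 0.7, -3.9]
opening: 0.127
```

Run:
```python
from h import *
f=[]
for i in range(4):
    im=arm.camera("scene");f.append(arm.get_obs()["wrist_force"][2])
o=arm.get_obs();print(np.round(f,2),o["tool_pos"],togo(o,np.array([.4776,.0210]),170.6));cv2.imwrite("pics/s4.png",im[:,:,::-1])
```

```text
[-4.01 -4.2  -3.27 -3.78] [ 0.50988465 -0.25807636  0.15326937] (array([ 6.4 , 27.35, -0.  ]), 'turn about tool z', np.float64(2.8), 'tool x at', np.float64(173.4))
```

View pics/s4.png

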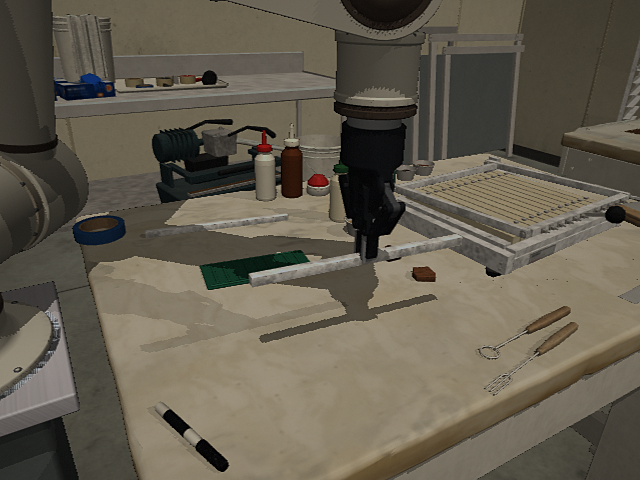

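The heavier ruler (3.8 N against 1.6 N) is held level at its middle, and the left ruler lies on the table. Next I carry it over the pad.

Call:
jog_arm(steps="0.2 1 -0.2 0 0; 0.5 2 -0.2 0 0; 0.5 2 -0.2 0 0; 0.5 2 -0.2 0 0; 0.5 2 -0.2 0 0")

```text
clock: 10.65
tool_pos: [0.4979, -0.1637, 0.1637]
tool_rot: [0.0, 0.057, 0.998, -0.0]
wrist_force: [-0.3, -0.6, -3.9]
opening: 0.124
```

Call:
jog_arm(steps="0.5 2 0 0 0; 0.5 2 0 0 0; 0.5 2 0 0 0; 0.5 2 0 0 0; 0.5 2 0 0 0")

```text
clock: 11.15
tool_pos: [0.4842, -0.0616, 0.1637]
tool_rot: [0.0, 0.057, 0.998, -0.0]
wrist_force: [1.0, 0.0, -4.5]
opening: 0.123
```

Call:
jog_arm(steps="0.5 2.1 0 0 0; 0.4 2 0 0 0; 0.4 2 0 0.9 0; 0.4 1.5 0 0.9 0; 0.2 0.8 0 1 0")

```text
clock: 11.65
tool_pos: [0.4751, 0.0243, 0.1636]
tool_rot: [0.0, 0.081, 0.997, 0.0]
wrist_force: [-0.7, 0.2, -5.1]
opening: 0.122
```

Call:
jog_arm(steps="0 0 0 0 0; 0 0 0 0 0; 0 0 0 0 0; 0 0 0 0 0; 0 0 0 0 0")

```text
clock: 12.15
tool_pos: [0.4762, 0.0215, 0.1633]
tool_rot: [-0.0, 0.082, 0.997, -0.0]
wrist_force: [0.3, -1.1, -5.0]
opening: 0.128
```

Run:
```python
from h import *
im=arm.camera("top");cv2.imwrite("pics/t5.png",im[:,:,::-1]);im=arm.camera("scene");cv2.imwrite("pics/s5.png",im[:,:,::-1])
o=arm.get_obs();print(o["clock"],o["tool_pos"],o["wrist_force"],o["opening"],togo(o,np.array([.4776,.0210]),170.6))
```

```text
12.25 [0.47620003 0.02151904 0.16325795] [ 0.03945631  0.77356388 -4.81924312] 0.13109033968471273 (array([-0.15, -0.03, -0.  ]), 'turn about tool z', np.float64(-0.0), 'tool x at', np.float64(170.6))
```

View pics/t5.png

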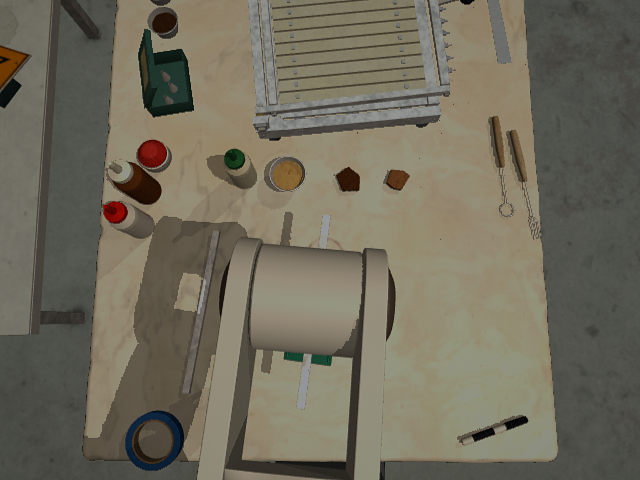

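View pics/s5.png

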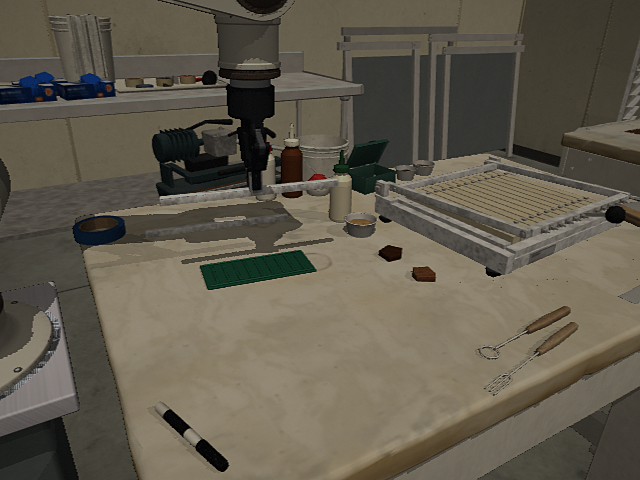

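The held ruler is visible from (325,215) to (302,409), along the pad. The left ruler and the bystanders are unmoved. I'll check the held ruler's centre numerically and hand in if it is within tolerance.

Run:
```python
from h import *
c=arm.calibration("top");a,b=[ray(c,c["cam_to_world"],p,.162)[:2] for p in ((325.5,215),(302,409))]
m=(a+b)/2;d=b-a;an=np.degrees(np.arctan2(d[1],d[0]))%180;off=np.linalg.norm(m-[.4776,.021])
print(m,an,np.linalg.norm(d),off,arm.get_obs()["joint_velocities"].round(4))
if off<.02 and abs(an-170.6)<6: arm.job_done();print("done")
```

```text
[0.4739375  0.01863843] 171.5447050258474 0.3088559249372764 0.004357855840497626 [ 0.0021  0.0011 -0.0004 -0.001   0.0008  0.0004]
the job is handed in; nothing more can be done
done
```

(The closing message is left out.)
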